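# Hang the rinsed measuring cylinder on the draining rack

### The arm

A 6-joint arm with a two-finger parallel gripper is mounted at the origin on a cart in front of the work surface, level with it; the furniture and walls round the work are solid. World frame = base frame: x ahead of the robot, y to its left, z up, the work surface at z = 0. Lengths are in mm, angles in rad, forces in N, time in s.
With the tool pointing down it reaches from about 275 to 1000 mm from the base axis. Payload 8.4 kg.
Tool frame: the origin (TCP) lies on the mounting face of the last link; the fingertips stand 173 mm ahead of it and the grasp point (between the pads) lies 155 mm ahead of it; z points along the fingers, y is the direction in which the jaws open and shut (so a half turn about z gives the same grasp; the last joint's range is limited). The gripper opens to 85 mm and grips with 20 to 120 N. Pads are 22 mm wide; open, the fingers measure 114 mm over their backs; the gripper's body (76 mm by 85 mm) begins 54 mm behind the grasp point. The pads swing forward as they close: fully open they stand 13 mm farther back than shut.
Start: joints at [1.223, 0.353, 1.633, -0, 1.155, -0.002], TCP at [211.842, 588.007, 404.681] pointing down, gripper open.
Joint ranges: [-2.63, 2.63], [-0.92, 2.1], [0.06, 2.66], [-1.3, 4.44], [0, 2.69], [-3.02, 3.02]. Speed limits (rad/s): [2.22, 2.22, 2.79, 3.14, 3.14, 3.14].

### API

Orientations are given as [roll, pitch, yaw] about the fixed x, y, z axes, in that order (R = Rz(yaw) Ry(pitch) Rx(roll)).
In Python, from rig import readout, imaging, ticket gives the robot as it stands.
- The arm moves only by the tool step_arm, never from a script. Its argument "deltas" is a list of rows, each an object with "translation": the shift along the tool's x, y, z in cm, a list of three; "rot": the turn, a rotation vector about the tool's x, y, z in rad, a list of three. In form: [{"translation": [x, y, z], "rot": [rx, ry, rz]}, ...]. A call has 1 to 8 rows; each row is the pose to reach, as a shift and turn from the pose commanded when the call began, along the tool's axes at that moment; what a row does not reach only later rows make up. A row lasts 1/8 s, in which the tool goes at most 62.5 mm and 10.7 degrees, less where a joint would pass 70% of its speed; a pose out of reach is approached as far as the arm can. A call with a gripper value outside its range is refused whole. "grip" is the closure in counts, from 0 (fully open) to 255 (shut), set as the call begins (left out, the last holds). The fingers move at their own pace and stop on an object; "squeeze" is the grip in N (left out, the last holds). Time passes only in rows, so rows that repeat a pose let the fingers close. It gives the time, the measured TCP pose, the force and the opening at its end, in the units of the state.
- readout.sense(): the state, without advancing time (a new reading comes with each control period).
- imaging.grab_frame(name): name is "side" or "top"; returns a dict with "image" (400x640x3 uint8, red, green, blue), "camera_matrix" (3x3 intrinsics, pixels), "world_to_cam" (4x4, takes a point from world to camera coordinates). Camera axes: x right, y up, looking along -z (the intrinsics and any distortion apply to the point x, -y, -z); pixel columns grow to the right and rows downward; lengths in mm; the calibration is good to about 2 mm. A picture is of the moment at which its call begins. There is no depth.
- ticket.sign_off(): hands the job in, once; it reports no verdict.
The state is a dict: "clock": time; "qpos": joint angles; "qvel": joint speeds; "joint_efforts": joint torques, N m; "eef_pos": TCP position; "tcp_rot": TCP orientation; "contact_force": force on the tool from outside, world axes, zero at the start; "wrist_torque": the same for the moment, N m; "opening": opening from 0.0 (shut) to 1.0 (fully open).
Only numpy, scipy, OpenCV 4.12 (cv2) and the standard library are available. Lean on these libraries where they do the work, as an engineer would, in place of code of your own. Each camera call takes 0.05 s, during which the arm holds its last target.

### The job

Hang the rinsed measuring cylinder to drain: put it upside down over the long empty peg of the draining rack and slide it down the peg until its rim sits at the panel, then let go of it. Leave the two beakers hanging where they are.

Things in the scene. Friction and masses are not known exactly. Their poses are not given: they have to be found in the camera images.
- measuring_cylinder: white plastic measuring cylinder, 170 mm long, lying on its side on the drying mat, mouth away from the robot within 35 degrees. Tube 40 mm outside, 33 mm inside, bore 157 mm deep; six-sided foot 66 mm across flats, 8 mm thick. About 0.09 kg. Origin: on the axis at mid-length, 32 mm above the worktop as it lies. Own x: along the tube from foot to mouth; lying, it dips about 4 degrees towards the mouth
- cylinder_mouth (a point): centre of the measuring cylinder's mouth, on its axis in the plane of the rim, 85 mm from the cylinder's origin. The rim has a bead 44 mm across. The drying mat below is 4 mm thick. (The foot's underside is 85 mm from the origin the other way; a cone up to 52 mm across fills the 10 mm next to the foot.)
- long_peg: the empty peg of the rack, longer than the other two and in the left, middle or right place: white rod 14 mm thick, round end, 140 mm long, standing out of the panel towards the robot and rising at 40 degrees. Origin: where its axis meets the panel's front face, 100 mm above the worktop; own z up, own -x straight out of the panel: the peg runs along (-0.766, 0, 0.643) of this frame
- long_peg_root (a point): same point as the long peg's origin; own z along the peg, outward and up. A flange 26 mm across, 4 mm thick, surrounds the root on the panel; the cylinder's rim comes to rest on it. The tube then lies with its upper inner wall on the peg: its axis about 10 mm below the peg's, its mouth centre about 16 mm out along the peg
- long_peg_tip (a point): outer end of the long peg, on its axis, 140 mm from its root and about 190 mm above the worktop; own z along the peg, outward and up
- draining_rack: fixed white draining rack behind the mat: upright panel 341 mm wide, 166 mm high, 10 mm thick, drip trough 65 mm deep and 21 mm high in front, braces to 64 mm behind the front face. Three pegs 105 mm apart. Origin: at worktop level under the middle of the panel's front face; own -x out of the front, towards the robot, z up
- beaker_1: clear plastic beaker, 74 mm high, 52 mm outside diameter (rim 56 mm), hanging loose and upside down on a short peg (85 mm long, same slope); leave it there. Origin: centre of its mouth; own z from mouth to bottom, up along the peg
- beaker_2: a second beaker just like beaker_1, hanging on the other short peg; leave it there. Origin and axes as for beaker_1

How it is judged:
By the outcome, as a careful person would: the job done as asked, in the order asked, and still so for the second after the job is handed in, with the robot touching nothing.
It also fails if it takes over 40 s, if anything falls off the work surface, if the arm or the gripper's body presses on something with over 40 N, if the wrist force passes 120 N, or if a joint passes its speed limit or range.

## Working session

There is one attempt and no reset: what is moved stays moved. The work goes in short steps, Python scripts to look and compute and a tool call to move; the robot and the scene stay as the last step left them, time stands still between calls to the robot, and variables do not carry over. Pictures are saved under pics/ and viewed, and the job is handed in when it is done.

Besides the shell and the picture viewer there is one more tool, called after "Emit:" by a JSON object that holds its "fn" and its "kwargs". step_arm: Moves the arm, as the interface text tells. Its arguments: {"type":"object","properties":{"deltas":{"type":"array","items":{"type":"object","properties":{"translation":{"type":"array","items":{"type":"number"}},"rot":{"type":"array","items":{"type":"number"}}}}},"grip":{"type":"number"},"squeeze":{"type":"number"}},"required":["deltas"]}

```bash
mkdir -p pics; ls; python3 - <<'E'
from rig import readout, imaging
import cv2,numpy as np
np.set_printoptions(suppress=True,precision=3)
for n in("side","top"):
    f=imaging.grab_frame(n); cv2.imwrite(f"pics/{n}0.png",f["image"][:,:,::-1])
    np.savez(f"{n}0.npz",**f)
    print(n,{k:v for k,v in f.items() if k!="image"})
print(readout.sense())
E
```

```text
pics
side {'camera_matrix': array([[489.786,   0.   , 319.641],
       [  0.   , 489.786, 197.618],
       [  0.   ,   0.   ,   1.   ]]), 'world_to_cam': array([[  -0.962,   -0.273,    0.003,  580.42 ],
       [   0.13 ,   -0.449,    0.884, -173.562],
       [  -0.24 ,    0.851,    0.467, -822.176],
       [   0.   ,    0.   ,    0.   ,    1.   ]])}
top {'camera_matrix': array([[505.908,   0.   , 322.293],
       [  0.   , 505.908, 202.192],
       [  0.   ,   0.   ,   1.   ]]), 'world_to_cam': array([[  -0.006,   -1.   ,   -0.025,   68.252],
       [   0.982,   -0.01 ,    0.189, -591.944],
       [  -0.189,   -0.023,    0.982, -991.83 ],
       [   0.   ,    0.   ,    0.   ,    1.   ]])}
{'clock': 0.1, 'qpos': array([ 1.223,  0.354,  1.634,  0.   ,  1.155, -0.002]), 'qvel': array([ 0.   , -0.002, -0.003,  0.   , -0.   , -0.   ]), 'joint_efforts': array([ -0.001, -60.636, -34.282,  -0.   ,   0.004,  -0.   ]), 'eef_pos': array([211.771, 587.815, 404.023]), 'tcp_rot': array([-3.14 , -0.   ,  2.796]), 'contact_force': array([-0.345, -0.893, -0.352]), 'wrist_torque': array([ 0.041,  0.047, -0.02 ]), 'opening': 1.0017820036625316}
```

View pics/side0.png

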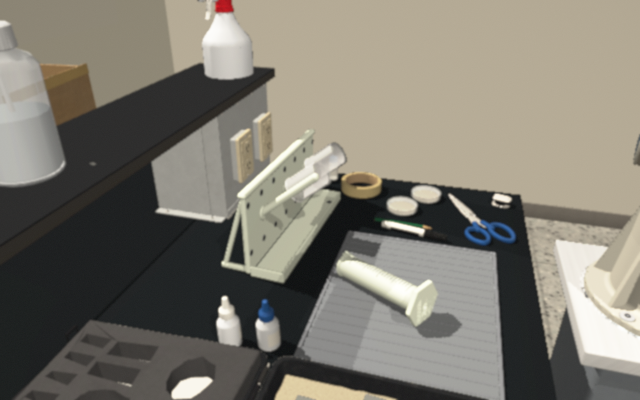

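View pics/top0.png

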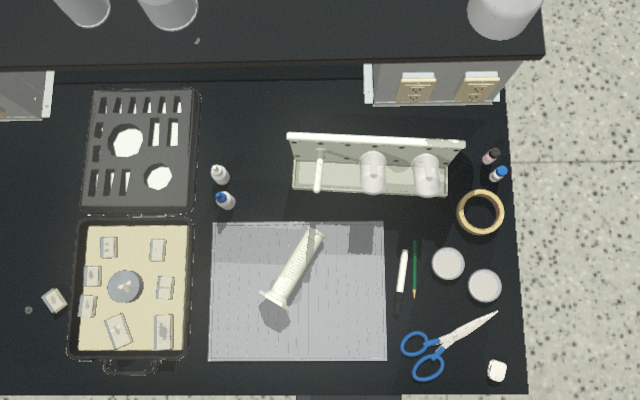

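Top view: cylinder from foot (~275,297) to mouth (~315,235); the long peg is the left one (tip ~318,190, root ~320,152). Enlarging for measurement.

```bash
python3 - <<'E'
import cv2,numpy as np
def crop(n,x0,y0,w,h,s,out):
    im=np.load(f"{n}0.npz")["image"][:,:,::-1][y0:y0+h,x0:x0+w]
    im=cv2.resize(im,None,fx=s,fy=s,interpolation=cv2.INTER_CUBIC)
    for x in range((x0+9)//10*10,x0+w,10): cv2.line(im,((x-x0)*s,0),((x-x0)*s,6 if x%50 else 20),(0,0,255),1); x%20==0 and cv2.putText(im,str(x),((x-x0)*s,16),0,.35,(0,255,255),1)
    for y in range((y0+9)//10*10,y0+h,10): cv2.line(im,(0,(y-y0)*s),(6,(y-y0)*s),(0,0,255),1); cv2.putText(im,str(y),(6,(y-y0)*s+4),0,.35,(0,255,255),1)
    cv2.imwrite(out,im)
crop("top",245,120,230,190,3,"pics/topc.png")
crop("side",220,120,230,210,2,"pics/x.png")
crop("side",220,120,225,210,3,"pics/sidec.png") if 0 else None
crop("side",225,120,140,110,5,"pics/sider.png")
crop("side",320,235,130,100,6,"pics/sidecyl.png")
E
```

```text
(no output)
```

View pics/topc.png

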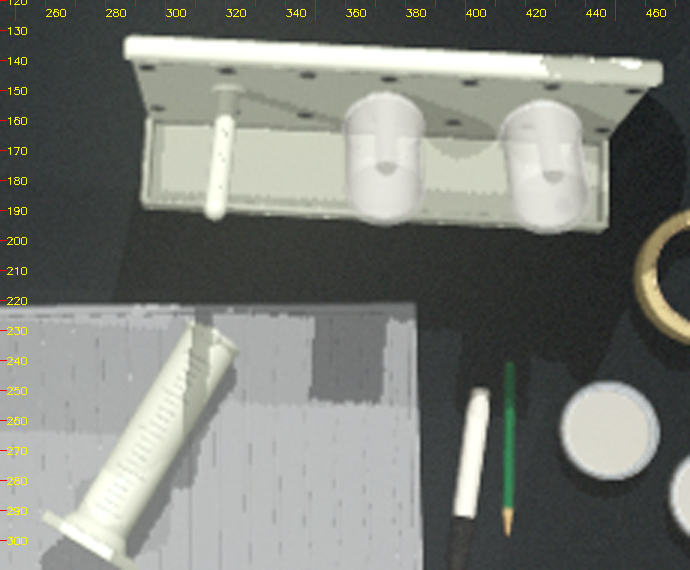

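View pics/sider.png

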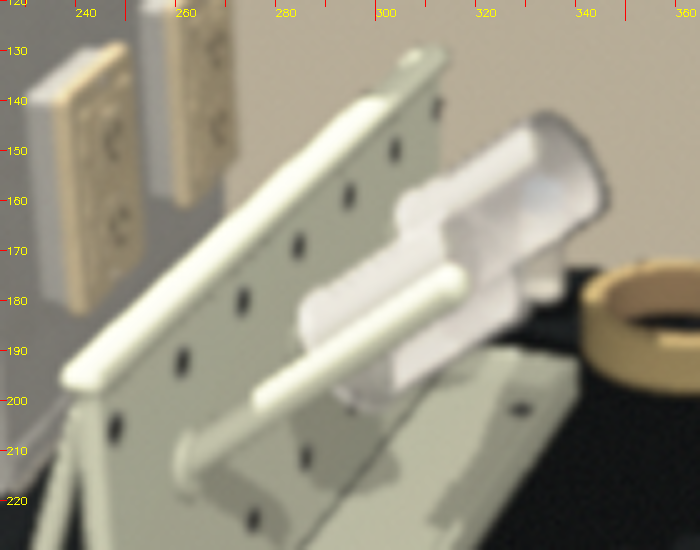

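View pics/sidecyl.png

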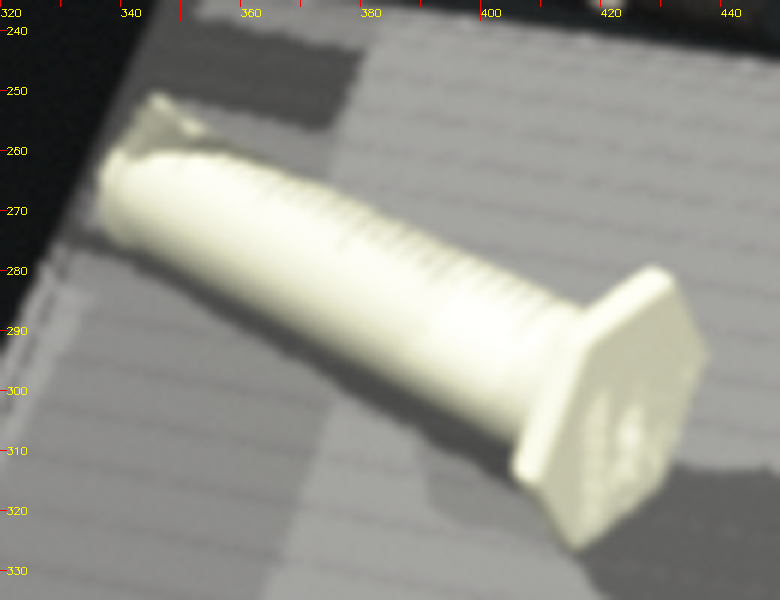

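```bash
cat > h.py <<'E'
import cv2,numpy as np
from scipy.optimize import least_squares
np.set_printoptions(suppress=True,precision=2)
class Cam:
    def __init__(s,f):
        s.K=f["camera_matrix"];T=f["world_to_cam"];s.R=T[:3,:3];s.t=T[:3,3];s.c=-s.R.T@s.t
    def ray(s,p):
        d=np.array([(p[0]-s.K[0,2])/s.K[0,0],-(p[1]-s.K[1,2])/s.K[1,1],-1]);d=s.R.T@d
        return d/np.linalg.norm(d)
    def onz(s,p,z):
        d=s.ray(p);return s.c+d*(z-s.c[2])/d[2]
    def proj(s,X):
        q=s.R@np.asarray(X,float)+s.t
        return np.array([s.K[0,0]*q[0]/-q[2]+s.K[0,2],s.K[1,1]*-q[1]/-q[2]+s.K[1,2]])
def tri(cs,ps):
    A=np.zeros((3,3));b=np.zeros(3);L=[]
    for c,p in zip(cs,ps):
        d=c.ray(p);M=np.eye(3)-np.outer(d,d);A+=M;b+=M@c.c
    X=np.linalg.solve(A,b)
    return X,[np.linalg.norm(np.cross(X-c.c,c.ray(p))) for c,p in zip(cs,ps)]
T=Cam(np.load("top0.npz"));S=Cam(np.load("side0.npz"))
E
python3 - <<'E'
from h import *
print("tip",tri([T,S],[(314.2,190),(314,175.5)]),T.onz((314.2,190),190))
print("root",tri([T,S],[(318.5,148),(262,211)]),T.onz((318.5,148),100))
for a,b,z in [((287,138.5),(464,147),166),((286,133),(465,141),166),((293,188),(446,196.5),21)]:
    A,B=T.onz(a,z),T.onz(b,z);print("rack",A,B,np.linalg.norm(B-A),np.degrees(np.arctan2((B-A)[0],-(B-A)[1])))
print("mouth top",T.onz((313.5,232),26)); print("foot tri side",S.onz((421.5,303.5),38))
# tube midline by mask in top
im=np.load("top0.npz")["image"].astype(int)
sub=im[215:310,245:335]
m=((sub[:,:,0]-sub[:,:,2])>8)&(sub.min(2)>100)
m=m.astype(np.uint8)*255
cv2.imwrite("pics/m.png",cv2.resize(m,None,fx=5,fy=5,interpolation=0))
E
```

```text
tip (array([591.06,  75.28, 188.75]), [np.float64(1.190442815044625), np.float64(1.1904428150446729)]) [589.59  75.01 190.  ]
root (array([693.74,  69.14, 102.67]), [np.float64(1.7436561625247788), np.float64(1.743656162524711)]) [696.33  69.64 100.  ]
rack [695.72 127.54 166.  ] [ 674.5  -206.21  166.  ] 334.42197363169913 -3.6390001567626817
rack [706.7  129.53 166.  ] [ 686.23 -208.77  166.  ] 338.9189018251618 -3.4633863584371807
rack [631.34 127.58  21.  ] [ 609.12 -200.23   21.  ] 328.56455613774364 -3.8783781842903773
mouth top [534.52  83.25  26.  ]
foot tri side [392.49 166.57  38.  ]
```

View pics/m.png

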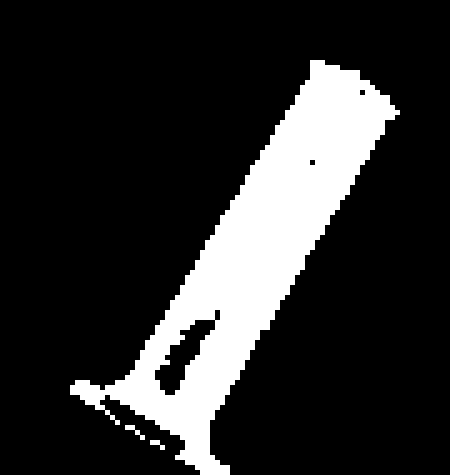

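```bash
python3 - <<'E'
from h import *
im=np.load("top0.npz")["image"].astype(int)
sub=im[215:310,245:335]
m=((sub[:,:,0]-sub[:,:,2])>8)&(sub.min(2)>100)
L=[];R=[]
for r in range(28,68):
    c=np.where(m[r])[0]; L.append((c[0]-.5+.5+245,r+215)); R.append((c[-1]+.5+.5+245,r+215))
L=np.array(L);R=np.array(R);R[:,0]-=.0
pl=np.polyfit(L[:,1],L[:,0],1);pr=np.polyfit(R[:,1],R[:,0],1);print(pl,pr)
pm=(pl+pr)/2
# axis line points
A=T.onz((np.polyval(pm,235),235),26.5);B=T.onz((np.polyval(pm,285),285),36.5)
d=(B-A)[:2];print(A,B,"yaw",np.degrees(np.arctan2(-d[1],-d[0])))
for p in[(310,231),]: pass
u=-d/np.linalg.norm(d)
mo=T.onz((315.8,232.2),26); s=(mo[:2]-A[:2])@u; M=A[:2]+u*s
print("mouth",M,"offaxis",(mo[:2]-A[:2])@np.array([-u[1],u[0]]))
# foot underside: side view centre
F=S.onz((421.5,303.5),38); print("foot",F,"dist",(M-F[:2])@u,"off",(F[:2]-A[:2])@np.array([-u[1],u[0]]))
o=M-u*85*np.cos(np.radians(4)); print("origin",o)
for k in(85,0,-85):
    X=np.r_[o+u*k*np.cos(np.radians(4)),32-k*np.sin(np.radians(4))];print(k,X,T.proj(X),S.proj(X))
E
```

```text
[ -0.6  443.81] [ -0.6  465.02]
[528.07  81.75  26.5 ] [424.01 142.95  36.5 ] yaw -30.459359026669464
mouth [533.98  78.27] offaxis 0.13482084288765753
foot [392.49 166.57  38.  ] dist 166.724567663008 off 4.386089621757306
origin [460.89 121.25]
85 [533.98  78.27  26.07] [315.85 232.23] [345.18 262.91]
0 [460.89 121.25  32.  ] [295.17 267.  ] [382.16 281.62]
-85 [387.8  164.24  37.93] [273.74 303.03] [424.71 303.13]
```

```bash
python3 - <<'E'
from h import *
print("shelf corner lower",tri([T,S],[(541,53),(273,75)]))
print("shelf corner upper",tri([T,S],[(541,52),(273,68)]))
# front edge at another place: side (0,245)->?
for z in (250,300,350,400): print(z,T.onz((541,53),z),T.onz((60,66),z), S.onz((273,74),z),S.onz((60,200),z))
E
python3 - <<'E'
import cv2
im=cv2.imread('pics/side0.png')[0:260,0:300]
cv2.imwrite('pics/shelf.png',cv2.resize(im,None,fx=2.3,fy=2.3,interpolation=cv2.INTER_CUBIC))
im=cv2.imread('pics/top0.png')[0:120,300:600]
cv2.imwrite('pics/shelft.png',cv2.resize(im,None,fx=2.5,fy=2.5,interpolation=cv2.INTER_CUBIC))
E
```

```text
shelf corner lower (array([ 818.93, -331.52,  244.98]), [np.float64(3.154628792342153), np.float64(3.1546287923421215)])
shelf corner upper (array([ 813.3 , -323.4 ,  263.39]), [np.float64(1.4328985228118032), np.float64(1.4328985228116153)])
250 [ 819.77 -328.96  250.  ] [810.19 530.52 250.  ] [ 810.47 -318.2   250.  ] [836.53 354.81 250.  ]
300 [ 794.35 -306.97  300.  ] [785.34 501.18 300.  ] [ 735.73 -126.05  300.  ] [757.23 429.25 300.  ]
350 [ 768.93 -284.97  350.  ] [760.49 471.84 350.  ] [660.99  66.09 350.  ] [677.93 503.68 350.  ]
400 [ 743.5  -262.98  400.  ] [735.64 442.5  400.  ] [586.25 258.24 400.  ] [598.63 578.12 400.  ]
```

View pics/shelf.png

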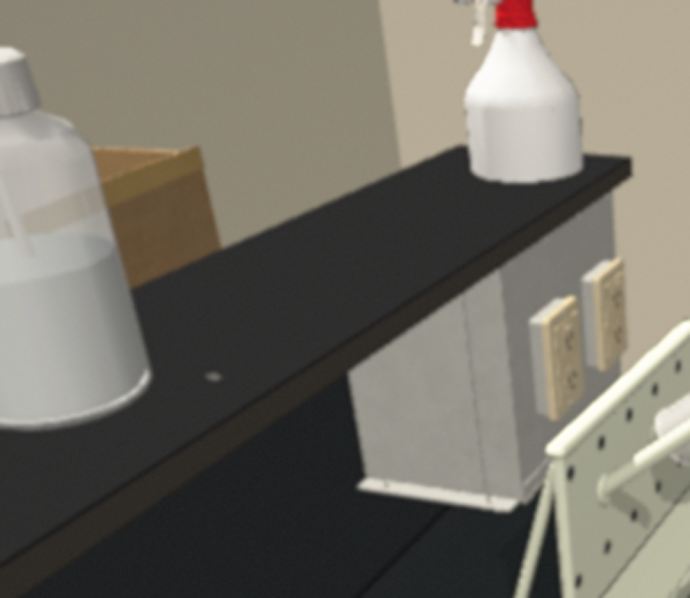

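View pics/shelft.png

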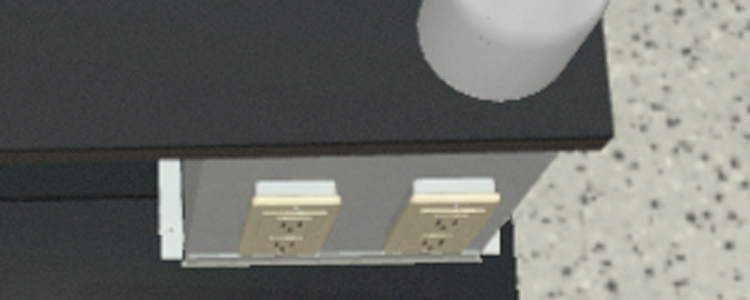

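```bash
cat >> h.py <<'E'
from scipy.spatial.transform import Rotation as Ro
A=np.radians(20)
GP=155.
def toolR(xc):  # tool R for cylinder axis xc (foot->mouth)
    xc=np.asarray(xc,float)/np.linalg.norm(xc)
    yc=np.cross([0,0,1],xc);yc/=np.linalg.norm(yc);zc=np.cross(xc,yc)
    y=yc;z=np.sin(A)*xc-np.cos(A)*zc;x=np.cross(y,z)
    return np.c_[x,y,z]
def delta(R,p,st):
    R0=Ro.from_euler("xyz",st["tcp_rot"]).as_matrix()
    t=R0.T@(np.asarray(p)-st["eef_pos"])/10; r=Ro.from_matrix(R0.T@R).as_rotvec()
    np.set_printoptions(suppress=True,precision=4)
    print("trans",t,"rot",r, "rows>=",max(np.linalg.norm(t)/6.25,np.degrees(np.linalg.norm(r))/10.7))
O=np.array([460.9,121.2,32.]);yw=np.radians(-30.5);XC=np.array([np.cos(yw)*np.cos(.07),np.sin(yw)*np.cos(.07),-np.sin(.07)])
ROOT=np.array([696,69.2,100.]);ry=np.radians(-3.64);D=np.array([-.766*np.cos(ry),-.766*np.sin(ry),.643])
E
python3 - <<'E'
from h import *
from rig import readout
st=readout.sense();R=toolR(XC);z=R[:,2]
for b in(100,0):
    p=O-z*(GP+b)+[0,0,-1];print(p);delta(R,p,st)
E
```

```text
[400.38 156.85 276.13]
trans [-32.3534 -34.1354  12.8303] rot [ 0.0248 -0.2782  0.1855] rows>= 7.800040794926275
[424.1119 142.8698 180.0035]
trans [-35.0607 -34.634   22.4439] rot [ 0.0248 -0.2782  0.1855] rows>= 8.664410334808004
```

Emit:
{"fn": "step_arm", "kwargs": {"deltas": [{"translation": [-32.3,-34.1,12.8],"rot": [0.025,-0.278,0.1855]},{"translation": [-32.3,-34.1,12.8],"rot": [0.025,-0.278,0.1855]},{"translation": [-32.3,-34.1,12.8],"rot": [0.025,-0.278,0.1855]},{"translation": [-32.3,-34.1,12.8],"rot": [0.025,-0.278,0.1855]},{"translation": [-32.3,-34.1,12.8],"rot": [0.025,-0.278,0.1855]},{"translation": [-32.3,-34.1,12.8],"rot": [0.025,-0.278,0.1855]},{"translation": [-32.3,-34.1,12.8],"rot": [0.025,-0.278,0.1855]},{"translation": [-32.3,-34.1,12.8],"rot": [0.025,-0.278,0.1855]}], "grip": 0, "squeeze": 30}}

```text
clock: 1.1
eef_pos: [400.4, 155.6, 276.1]
tcp_rot: [3.141, 0.279, 2.608]
contact_force: [0.2, 0.4, -0.6]
opening: 1.0
```

Emit:
{"fn": "step_arm", "kwargs": {"deltas": [{"translation": [0,0,0],"rot": [0,0,0]},{"translation": [0,0,0],"rot": [0,0,0]}]}}

```text
clock: 1.35
eef_pos: [400.2, 157.8, 276.7]
tcp_rot: [3.14, 0.279, 2.608]
contact_force: [0.3, -0.7, -0.2]
opening: 1.001
```

```bash
python3 - <<'E'
from h import *
from rig import readout,imaging
for n in("side","top"):
    cv2.imwrite(f"pics/{n}1.png",imaging.grab_frame(n)["image"][:,:,::-1])
st=readout.sense();R=toolR(XC);z=R[:,2];print(st["clock"],st["qpos"],st["eef_pos"],st["contact_force"])
for b in(100,0):
    p=O-z*(GP+b)+[0,0,-1];print(p);delta(R,p,st)
E
```

```text
1.45 [ 0.46  0.21  2.21 -0.42  0.61 -0.25] [400.06 158.64 276.96] [ 0.23 -0.39  0.07]
[400.38 156.85 276.13]
trans [-0.0905 -0.1383  0.1112] rot [ 0.0019 -0.0001  0.0006] rows>= 0.03186867986720347
[424.1119 142.8698 180.0035]
trans [-0.0917 -0.1575 10.1112] rot [ 0.0019 -0.0001  0.0006] rows>= 1.6180506344121195
```

View pics/side1.png

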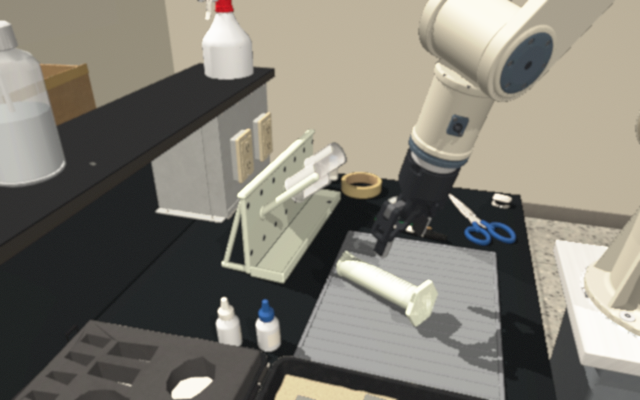

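Emit:
{"fn": "step_arm", "kwargs": {"deltas": [{"translation": [-0.09,-0.14,3],"rot": [0.002,0,0]},{"translation": [-0.09,-0.14,6],"rot": [0.002,0,0]},{"translation": [-0.09,-0.14,6],"rot": [0.002,0,0]},{"translation": [-0.09,-0.14,6],"rot": [0.002,0,0]}]}}

```text
clock: 1.95
eef_pos: [414.4, 148.6, 219.9]
tcp_rot: [-3.141, 0.279, 2.61]
contact_force: [0.1, 0.3, 0.8]
opening: 0.999
```

```bash
python3 - <<'E'
from h import *
from rig import readout,imaging
for n in("side","top"):
    cv2.imwrite(f"pics/{n}2.png",cv2.resize(imaging.grab_frame(n)["image"][200:340,240:450,::-1],None,fx=3,fy=3,interpolation=cv2.INTER_CUBIC))
st=readout.sense();R=toolR(XC);z=R[:,2];print(st["clock"],st["eef_pos"],st["contact_force"])
for b in(0,):
    p=O-z*(GP+b)+[0,0,-1];print(p);delta(R,p,st)
E
```

```text
2.05 [414.54 148.4  220.29] [ 0.79  0.75 -0.35]
[424.11 142.87 180.  ]
trans [0.0495 0.0074 4.177 ] rot [0.0005 0.0006 0.0001] rows>= 0.6683662357344217
```

View pics/side2.png

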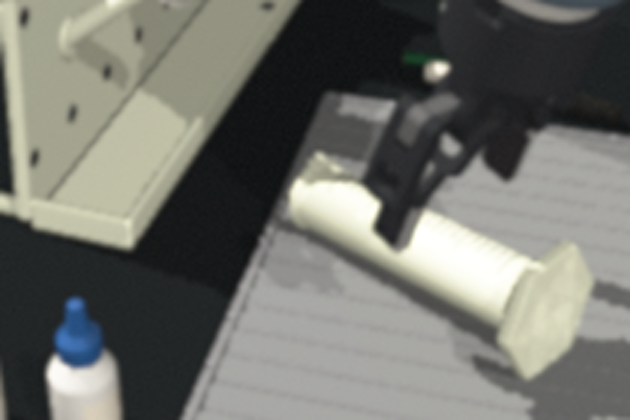

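View pics/top2.png

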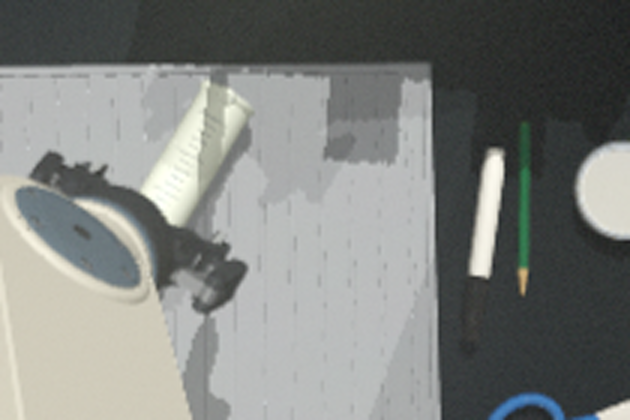

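The views show the jaws straddling the tube near its middle, well aligned (side crop finger at ~(395,225)). Descend and close.

Emit:
{"fn": "step_arm", "kwargs": {"deltas": [{"translation": [0.05,0.01,2.2],"rot": [0,0,0]},{"translation": [0.05,0.01,4.2],"rot": [0,0,0]},{"translation": [0.05,0.01,4.2],"rot": [0,0,0]},{"translation": [0.05,0.01,4.2],"rot": [0,0,0]}]}}

```text
clock: 2.55
eef_pos: [424.1, 142.4, 179.6]
tcp_rot: [-3.141, 0.279, 2.609]
contact_force: [-0.6, 0.2, -0.5]
opening: 1.002
```

Emit:
{"fn": "step_arm", "kwargs": {"deltas": [{"translation": [0,0,0],"rot": [0,0,0]},{"translation": [0,0,0],"rot": [0,0,0]},{"translation": [0,0,0],"rot": [0,0,0]},{"translation": [0,0,0],"rot": [0,0,0]},{"translation": [0,0,0],"rot": [0,0,0]},{"translation": [0,0,0],"rot": [0,0,0]}], "grip": 255, "squeeze": 35}}

```text
clock: 3.3
eef_pos: [424.1, 142.3, 179.3]
tcp_rot: [-3.141, 0.279, 2.608]
contact_force: [-3.7, 1.4, 9.7]
opening: 0.488
```

```bash
python3 - <<'E'
from h import *
from rig import readout,imaging
for n in("side","top"):
    cv2.imwrite(f"pics/{n}3.png",cv2.resize(imaging.grab_frame(n)["image"][200:340,240:450,::-1],None,fx=3,fy=3,interpolation=cv2.INTER_CUBIC))
st=readout.sense();print(st)
E
```

```text
{'clock': 3.4, 'qpos': array([ 0.4 ,  0.44,  2.22, -0.64,  0.38, -0.05]), 'qvel': array([ 0.,  0., -0., -0.,  0., -0.]), 'joint_efforts': array([ -0.71, -43.53, -14.78,  -0.92,  -0.4 ,  -0.26]), 'eef_pos': array([424.07, 142.26, 179.3 ]), 'tcp_rot': array([-3.14,  0.28,  2.61]), 'contact_force': array([-2.53,  2.1 ,  9.18]), 'wrist_torque': array([-0.05,  0.28, -0.33]), 'opening': 0.4875946207709378}
```

View pics/side3.png

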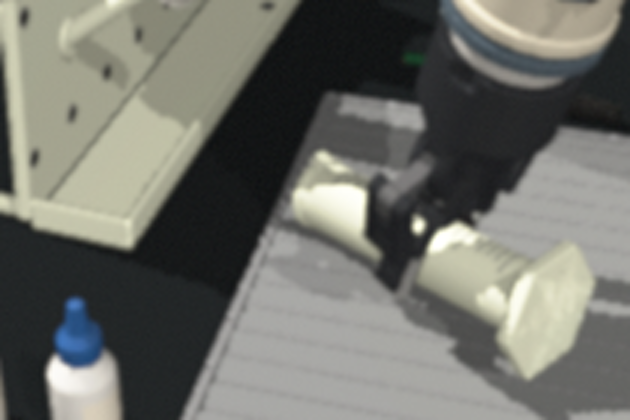

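```bash
python3 - <<'E'
from h import *
from rig import readout
st=readout.sense()
R0=Ro.from_euler("xyz",st["tcp_rot"]).as_matrix();print("lift100",R0.T@[0,0,10])
R=toolR(-D);z=R[:,2]
p=ROOT+265*D-z*GP;print(p,R);delta(R,p,st)
E
```

```text
lift100 [-2.76 -0.   -9.61]
[546.35  78.72 416.04] [[-0.94  0.06 -0.34]
 [ 0.06  1.    0.02]
 [ 0.34 -0.   -0.94]]
trans [-19.7524   0.7445 -18.9634] rot [ 0.0165  0.6167 -0.4775] rows>= 4.38272121421616
```

Emit:
{"fn": "step_arm", "kwargs": {"deltas": [{"translation": [-1.4,0,-4.8],"rot": [0,0,0]},{"translation": [-2.8,0,-9.6],"rot": [0,0,0]},{"translation": [-2.8,0,-9.6],"rot": [0,0,0]},{"translation": [-2.8,0,-9.6],"rot": [0,0,0]}]}}

```text
clock: 3.9
eef_pos: [424.1, 141.8, 278.4]
tcp_rot: [-3.141, 0.279, 2.609]
contact_force: [0.8, -0.6, -1.1]
opening: 0.487
```

```bash
python3 - <<'E'
from h import *
from rig import readout
st=readout.sense();print(st["clock"],st["eef_pos"],st["contact_force"],st["opening"])
R=toolR(-D);z=R[:,2]
p=ROOT+265*D-z*GP;print(p);delta(R,p,st)
E
```

```text
3.9 [424.11 141.82 278.4 ] [ 0.84 -0.64 -1.12] 0.4870456630260313
[546.35  78.72 416.04]
trans [-16.9925   0.7629  -9.4532] rot [ 0.0158  0.616  -0.4769] rows>= 4.172693781411442
```

Emit:
{"fn": "step_arm", "kwargs": {"deltas": [{"translation": [-4.2,0.2,-2.4],"rot": [0.004,0.154,-0.12]},{"translation": [-8.5,0.4,-4.8],"rot": [0.008,0.308,-0.24]},{"translation": [-12.8,0.6,-7.1],"rot": [0.012,0.462,-0.36]},{"translation": [-17,0.76,-9.45],"rot": [0.016,0.616,-0.477]},{"translation": [-17,0.76,-9.45],"rot": [0.016,0.616,-0.477]},{"translation": [-17,0.76,-9.45],"rot": [0.016,0.616,-0.477]},{"translation": [-17,0.76,-9.45],"rot": [0.016,0.616,-0.477]}]}}

```text
clock: 4.78
eef_pos: [546.3, 78.9, 414.4]
tcp_rot: [-3.14, -0.35, 3.076]
contact_force: [-0.0, -0.1, -1.2]
opening: 0.488
```

```bash
python3 - <<'E'
from h import *
from rig import readout,imaging
for n in("side","top"):
    f=imaging.grab_frame(n);np.savez(f"{n}4.npz",**f);im=f["image"][:,:,::-1]
    c=im[100:260,220:420] if n=="side" else im[120:290,240:440]
    cv2.imwrite(f"pics/{n}4.png",cv2.resize(c,None,fx=3.5,fy=3.5,interpolation=cv2.INTER_CUBIC))
st=readout.sense();print(st["clock"],st["qpos"],st["eef_pos"],st["contact_force"],st["opening"])
R=toolR(-D);z=R[:,2]
p=ROOT+265*D-z*GP;print(p);delta(R,p,st)
for s in(180,265,350): print(s,S.proj(ROOT+s*D),T.proj(ROOT+s*D))
E
```

```text
4.875 [ 0.12  0.33  1.67  0.06  1.49 -1.4 ] [546.14  79.11 415.45] [-0.34 -0.3  -1.05] 0.48544936466508887
[546.35  78.72 416.04]
trans [-0.0027 -0.0378 -0.0635] rot [-0.001   0.     -0.0008] rows>= 0.01183021105466451
180 [333.6438 163.6099] [311.9768 204.2815]
265 [374.9455 136.5594] [307.9996 237.4084]
350 [421.5181 106.0566] [303.3295 276.3078]
```

View pics/side4.png

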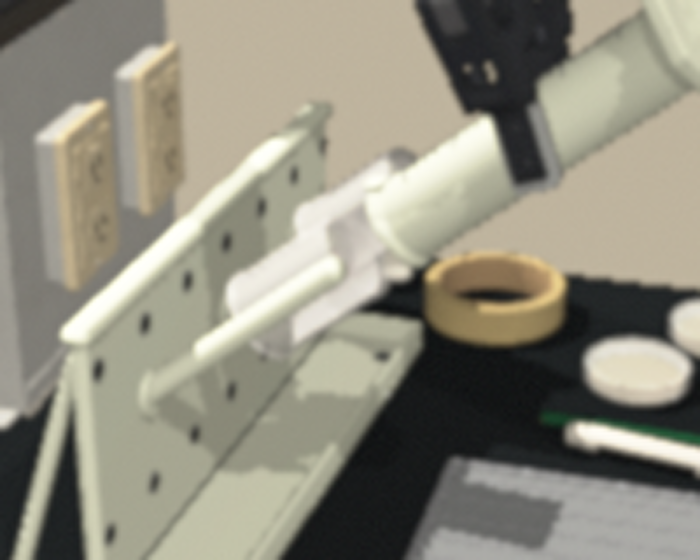

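View pics/top4.png

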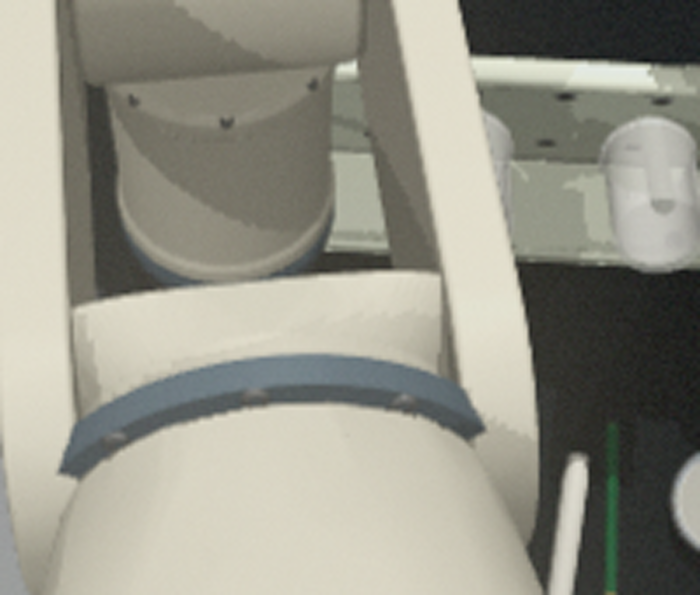

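Emit:
{"fn": "step_arm", "kwargs": {"deltas": [{"translation": [-2,0,0.7],"rot": [0,0,0]},{"translation": [-4,0,1.4],"rot": [0,0,0]},{"translation": [-6,0,2.15],"rot": [0,0,0]},{"translation": [-6,0,2.15],"rot": [0,0,0]},{"translation": [-6,0,2.15],"rot": [0,0,0]}]}}

```text
clock: 5.5
eef_pos: [595.7, 75.7, 375.2]
tcp_rot: [-3.141, -0.35, 3.078]
contact_force: [-0.1, 0.2, -0.8]
opening: 0.49
```

```bash
cat > look.py <<'E'
from h import *
from rig import readout,imaging
import sys
f=imaging.grab_frame("side");im=f["image"][:,:,::-1]
cv2.imwrite(f"pics/side{sys.argv[1]}.png",cv2.resize(im[100:260,220:420],None,fx=3.5,fy=3.5,interpolation=cv2.INTER_CUBIC))
st=readout.sense();print(st["clock"],st["qpos"],st["eef_pos"],st["contact_force"],st["wrist_torque"],st["opening"])
R0=Ro.from_euler("xyz",st["tcp_rot"]).as_matrix()
g=st["eef_pos"]+R0[:,2]*GP-ROOT
print("grasp s",g@D,"offset perp",g-D*(g@D)); delta(toolR(-D),st["eef_pos"],st)
E
python3 look.py 5
```

```text
5.55 [ 0.11  0.44  1.6   0.06  1.45 -1.42] [595.62  75.7  375.64] [-0.22 -0.26 -0.34] [-0.02 -0.21 -0.  ] 0.48602673985504335
grasp s 201.33369540391763 offset perp [0.53 0.06 0.56]
trans [0. 0. 0.] rot [-0.0001 -0.0004  0.    ] rows>= 0.002301001299227792
```

View pics/side5.png

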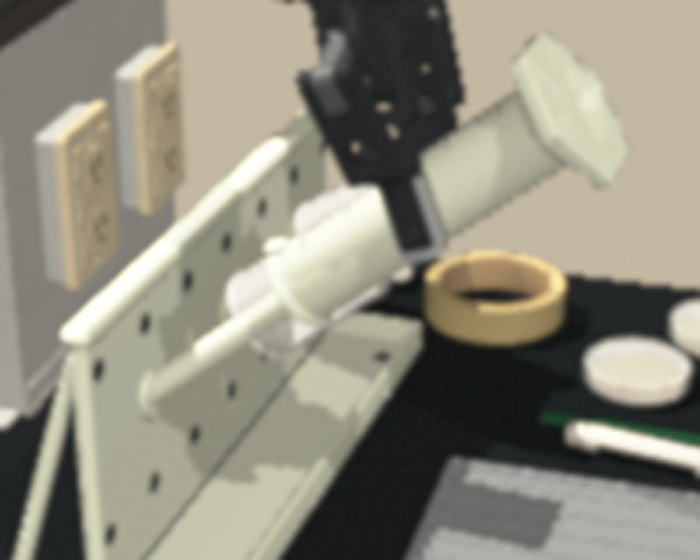

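The side view shows the peg entering the mouth centrally (~(285,300) in crop), with no contact force. Continuing the slide.

Emit:
{"fn": "step_arm", "kwargs": {"deltas": [{"translation": [-1.9,0,0.7],"rot": [0,0,0]},{"translation": [-3.8,0,1.4],"rot": [0,0,0]},{"translation": [-5.7,0,2.07],"rot": [0,0,0]},{"translation": [-7.2,0,2.62],"rot": [0,0,0]},{"translation": [-7.9,0,2.88],"rot": [0,0,0]},{"translation": [-7.9,0,2.88],"rot": [0,0,0]},{"translation": [-7.9,0,2.88],"rot": [0,0,0]}]}}

```text
clock: 6.42
eef_pos: [659.8, 71.7, 321.9]
tcp_rot: [-3.142, -0.349, 3.078]
contact_force: [-0.9, -0.5, -0.3]
opening: 0.485
```

```bash
python3 look.py 6
```

```text
6.475 [ 0.09  0.58  1.48  0.05  1.42 -1.43] [659.77  71.68 322.06] [ 0.01  0.52 -0.59] [-0.02 -0.19 -0.06] 0.48644701840084015
grasp s 117.51921730334772 offset perp [0.73 0.12 0.83]
trans [0. 0. 0.] rot [-0.0001  0.0004  0.0003] rows>= 0.002732432278645507
```

View pics/side6.png

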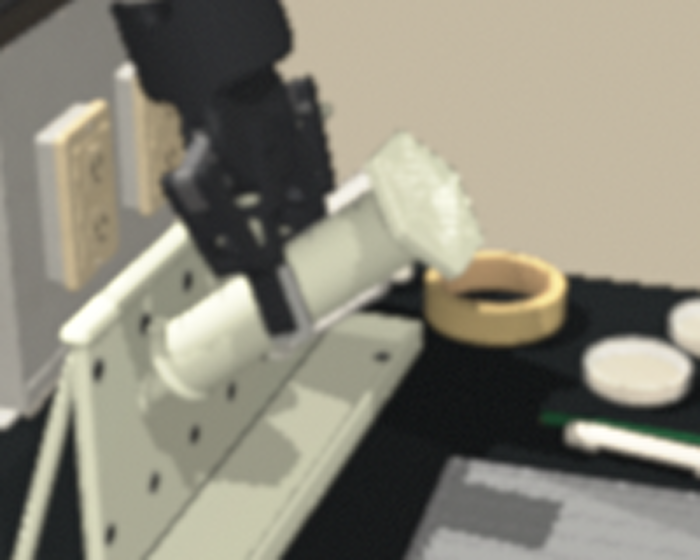

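Emit:
{"fn": "step_arm", "kwargs": {"deltas": [{"translation": [0.12,0,0.33],"rot": [0,0,0]},{"translation": [0.24,0,0.66],"rot": [0,0,0]},{"translation": [0.27,0,0.75],"rot": [0,0,0]},{"translation": [0.27,0,0.75],"rot": [0,0,0]}]}}

```text
clock: 6.98
eef_pos: [654.8, 72.0, 315.4]
tcp_rot: [-3.141, -0.349, 3.078]
contact_force: [-0.3, 0.6, -0.7]
opening: 0.484
```

Emit:
{"fn": "step_arm", "kwargs": {"deltas": [{"translation": [-0.38,0,0.14],"rot": [0,0,0]},{"translation": [-0.75,0,0.27],"rot": [0,0,0]},{"translation": [-0.75,0,0.27],"rot": [0,0,0]}]}}

```text
clock: 7.35
eef_pos: [661.2, 71.5, 309.9]
tcp_rot: [-3.141, -0.35, 3.078]
contact_force: [1.0, 0.5, -0.8]
opening: 0.484
```

```bash
python3 look.py 7
```

```text
7.4 [ 0.09  0.6   1.49  0.05  1.4  -1.43] [661.1   71.52 310.04] [-0.75 -0.51 -1.18] [-0.05 -0.25 -0.03] 0.4839854825918393
grasp s 108.8802755270705 offset perp [-4.65  0.37 -5.59]
trans [0. 0. 0.] rot [-0.0002 -0.0003  0.0001] rows>= 0.001969256026926426
```

View pics/side7.png

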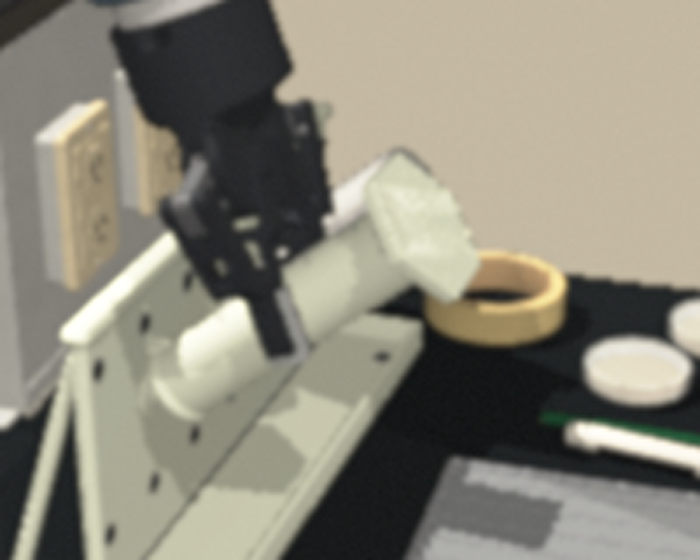

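Emit:
{"fn": "step_arm", "kwargs": {"deltas": [{"translation": [-0.2,0,0.25],"rot": [0,0,0]},{"translation": [-0.42,0,0.32],"rot": [0,0,0]},{"translation": [-0.42,0,0.32],"rot": [0,0,0]}]}}

```text
clock: 7.78
eef_pos: [663.9, 71.4, 305.7]
tcp_rot: [-3.141, -0.349, 3.078]
contact_force: [0.4, -0.4, -0.3]
opening: 0.479
```

Emit:
{"fn": "step_arm", "kwargs": {"deltas": [{"translation": [-0.18,0,0.07],"rot": [0,0,0]},{"translation": [-0.18,0,0.07],"rot": [0,0,0]},{"translation": [-0.18,0,0.07],"rot": [0,0,0]}]}}

```text
clock: 8.15
eef_pos: [665.3, 71.3, 304.6]
tcp_rot: [-3.141, -0.349, 3.078]
contact_force: [-0.4, 0.1, -0.7]
opening: 0.489
```

```bash
python3 look.py 8
```

```text
8.2 [ 0.09  0.61  1.48  0.05  1.4  -1.43] [665.26  71.3  304.61] [ 0.28  0.02 -0.52] [-0.05 -0.27  0.03] 0.487469024109009
grasp s 102.14836251337263 offset perp [-5.59  0.48 -6.71]
trans [0. 0. 0.] rot [-0.0001  0.      0.0002] rows>= 0.0011469697073729242
```

View pics/side8.png

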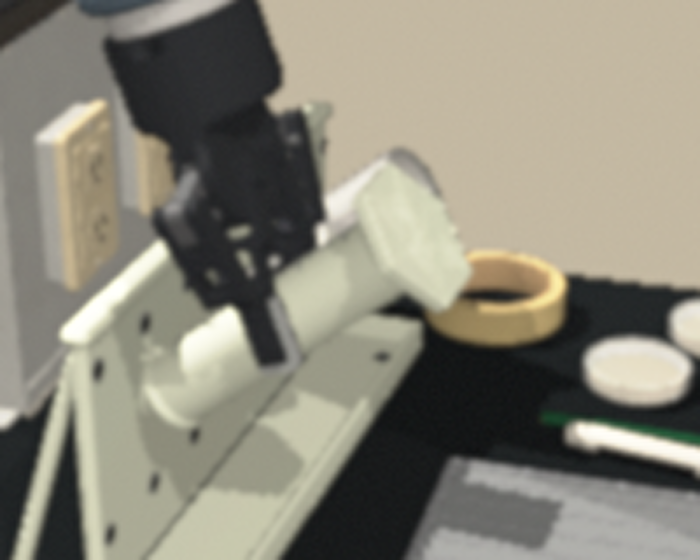

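Emit:
{"fn": "step_arm", "kwargs": {"deltas": [{"translation": [0.05,0,0.14],"rot": [0,0,0]},{"translation": [0.05,0,0.14],"rot": [0,0,0]}]}}

```text
clock: 8.45
eef_pos: [664.2, 71.3, 303.3]
tcp_rot: [-3.141, -0.35, 3.078]
contact_force: [0.7, 0.3, -0.4]
opening: 0.482
```

Emit:
{"fn": "step_arm", "kwargs": {"deltas": [{"translation": [-0.19,0,0.07],"rot": [0,0,0]},{"translation": [-0.19,0,0.07],"rot": [0,0,0]}]}}

```text
clock: 8.7
eef_pos: [666.0, 71.3, 302.0]
tcp_rot: [-3.141, -0.349, 3.078]
contact_force: [-0.3, 0.2, -0.4]
opening: 0.486
```

Emit:
{"fn": "step_arm", "kwargs": {"deltas": [{"translation": [-0.19,0,0.07],"rot": [0,0,0]},{"translation": [-0.19,0,0.07],"rot": [0,0,0]}]}}

```text
clock: 8.95
eef_pos: [667.4, 71.1, 300.6]
tcp_rot: [-3.141, -0.35, 3.078]
contact_force: [-0.4, 0.1, -0.9]
opening: 0.488
```

```bash
python3 look.py 9
```

```text
9.0 [ 0.09  0.62  1.48  0.05  1.39 -1.44] [667.42  71.15 300.67] [ 0.38 -0.52 -0.82] [-0.01 -0.2   0.04] 0.485241803769595
grasp s 97.98926394198244 offset perp [-6.64  0.53 -7.97]
trans [0. 0. 0.] rot [-0.0002 -0.0002  0.0001] rows>= 0.0016903945990618258
```

View pics/side9.png

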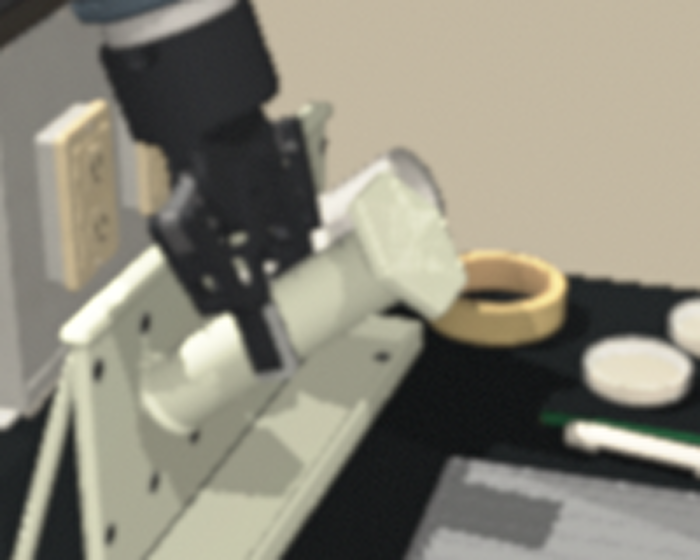

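Emit:
{"fn": "step_arm", "kwargs": {"deltas": [{"translation": [-0.14,0,0.1],"rot": [0,0,0]},{"translation": [-0.14,0,0.1],"rot": [0,0,0]}]}}

```text
clock: 9.25
eef_pos: [668.0, 71.1, 299.2]
tcp_rot: [-3.141, -0.351, 3.078]
contact_force: [-4.4, -0.5, 1.7]
opening: 0.487
```

Emit:
{"fn": "step_arm", "kwargs": {"deltas": [{"translation": [-0.14,0,0.1],"rot": [0,0,0]},{"translation": [-0.14,0,0.1],"rot": [0,0,0]}]}}

```text
clock: 9.5
eef_pos: [668.5, 71.0, 298.5]
tcp_rot: [-3.141, -0.352, 3.078]
contact_force: [-8.4, -0.9, 7.9]
opening: 0.485
```

Emit:
{"fn": "step_arm", "kwargs": {"deltas": [{"translation": [-0.14,0,0.1],"rot": [0,0,0]},{"translation": [-0.14,0,0.1],"rot": [0,0,0]}]}}

```text
clock: 9.75
eef_pos: [668.9, 70.9, 298.0]
tcp_rot: [-3.141, -0.354, 3.079]
contact_force: [-12.6, -1.7, 16.1]
opening: 0.488
```

```bash
python3 look.py 10
```

```text
9.8 [ 0.09  0.62  1.47  0.05  1.4  -1.44] [668.94  70.86 298.06] [-11.85  -0.83  17.29] [-0.08  2.45  0.31] 0.48605790999012
grasp s 95.82671943598099 offset perp [-7.47  0.3  -8.93]
trans [0. 0. 0.] rot [-0.0008 -0.005   0.0004] rows>= 0.02712057223813782
```

View pics/side10.png

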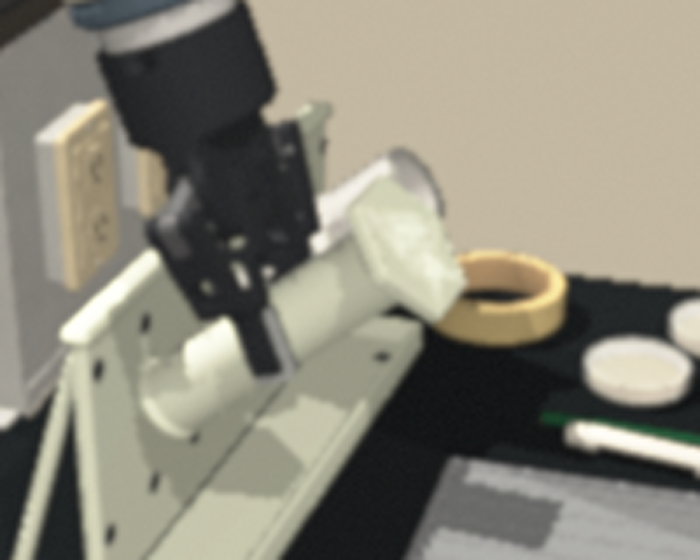

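Contact with peg and panel is reached. Ease off the load, then open.

Emit:
{"fn": "step_arm", "kwargs": {"deltas": [{"translation": [0.12,0,-0.2],"rot": [0,0,0]},{"translation": [0.12,0,-0.2],"rot": [0,0,0]},{"translation": [0.12,0,-0.2],"rot": [0,0,0]}]}}

```text
clock: 10.18
eef_pos: [668.7, 71.1, 298.6]
tcp_rot: [-3.141, -0.353, 3.078]
contact_force: [-9.1, 0.4, 2.6]
opening: 0.487
```

Emit:
{"fn": "step_arm", "kwargs": {"deltas": [{"translation": [0,0,0],"rot": [0,0,0]},{"translation": [0,0,0],"rot": [0,0,0]},{"translation": [0,0,0],"rot": [0,0,0]},{"translation": [0,0,0],"rot": [0,0,0]}], "grip": 60}}

```text
clock: 10.68
eef_pos: [670.0, 71.0, 298.9]
tcp_rot: [-3.142, -0.349, 3.078]
contact_force: [0.1, -0.1, 0.1]
opening: 0.767
```

```bash
python3 look.py 11
```

```text
10.725 [ 0.09  0.62  1.47  0.05  1.39 -1.44] [669.99  70.97 298.86] [0.58 1.05 0.16] [-0.05 -0.18 -0.06] 0.7650403508187593
grasp s 94.77532635693173 offset perp [-6.45  0.5  -7.74]
trans [0. 0. 0.] rot [-0.0002  0.0003  0.0002] rows>= 0.0019796209387858837
```

View pics/side11.png

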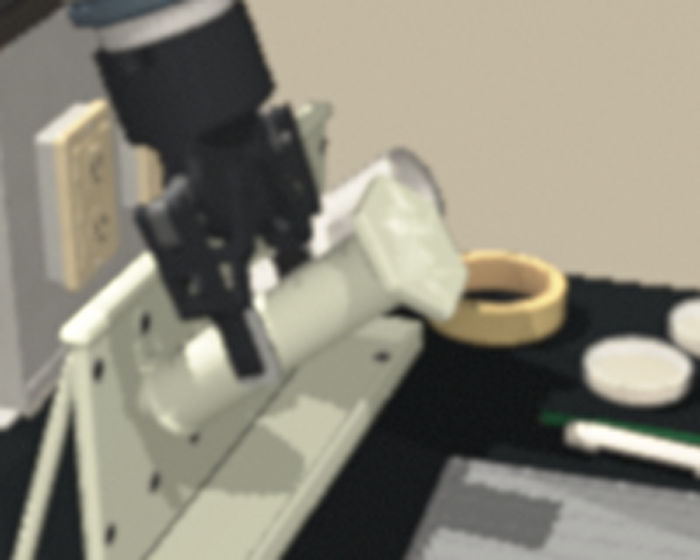

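Emit:
{"fn": "step_arm", "kwargs": {"deltas": [{"translation": [0,0,-1.5],"rot": [0,0,0]},{"translation": [0,0,-3.5],"rot": [0,0,0]},{"translation": [0,0,-6],"rot": [0,0,0]},{"translation": [0,0,-9],"rot": [0,0,0]},{"translation": [2,0,-12],"rot": [0,0,0]},{"translation": [5,0,-15],"rot": [0,0,0]},{"translation": [10,0,-16],"rot": [0,0,0]},{"translation": [15,0,-16],"rot": [0,0,0]}]}}

```text
clock: 11.72
eef_pos: [583.1, 76.4, 503.0]
tcp_rot: [3.141, -0.346, 3.078]
contact_force: [0.8, 0.3, -0.2]
opening: 0.767
```

Emit:
{"fn": "step_arm", "kwargs": {"deltas": [{"translation": [5,3,0],"rot": [0,0,0]},{"translation": [10,8,0],"rot": [0,0,0]},{"translation": [15,14,0],"rot": [0,0,0]},{"translation": [18,20,0],"rot": [0,0,0]},{"translation": [20,25,0],"rot": [0,0,0]},{"translation": [20,30,0],"rot": [0,0,0]},{"translation": [20,30,0],"rot": [0,0,0]},{"translation": [20,30,0],"rot": [0,0,0]}]}}

```text
clock: 12.72
eef_pos: [415.2, 387.8, 569.4]
tcp_rot: [-3.141, -0.349, 3.079]
contact_force: [0.3, -0.8, -0.2]
opening: 0.763
```

```bash
python3 look.py 12; python3 - <<'E'
from h import *
from rig import imaging
f=imaging.grab_frame("top");cv2.imwrite("pics/top12.png",cv2.resize(f["image"][110:320,240:480,::-1],None,fx=2.8,fy=2.8,interpolation=cv2.INTER_CUBIC))
for n in (16,186):
    X=ROOT+n*D+10*np.array([-.643,.04,-.766]);print(n,T.proj(X),S.proj(X))
E
```

```text
12.775 [ 0.68  0.22  1.47  0.23  1.7  -0.83] [415.41 387.11 569.33] [ 0.08 -0.56 -0.05] [-0.04 -0.13 -0.05] 0.7660684944175445
grasp s 478.6599615944998 offset perp [ 32.44 297.91  15.89]
trans [0. 0. 0.] rot [-0.0006  0.0004  0.0001] rows>= 0.00367421668072314
16 [318.13 156.67] [269.35 212.33]
186 [311.69 210.85] [340.13 166.72]
```

View pics/side12.png

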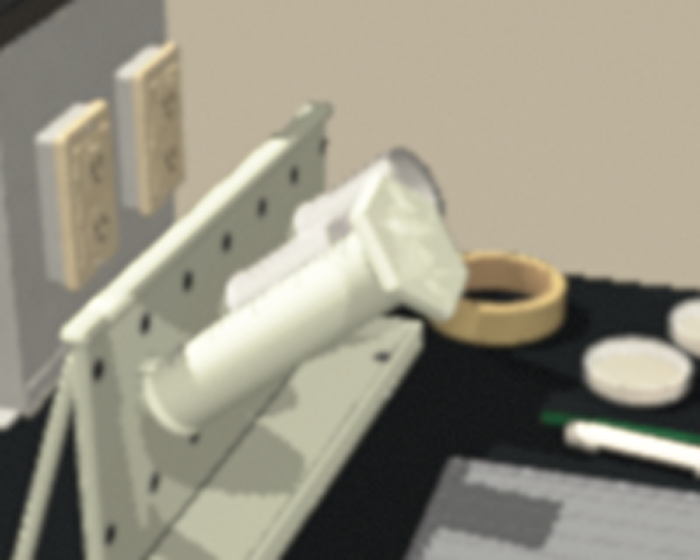

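View pics/top12.png

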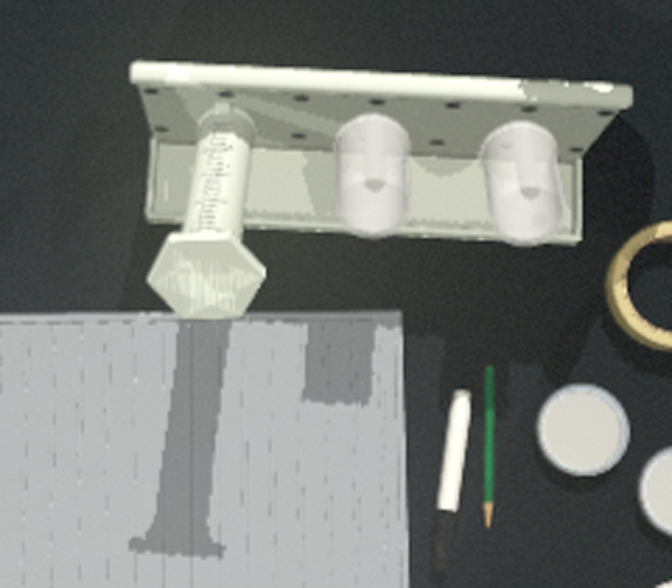

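The cylinder hangs on the left peg. Its rim is at the panel, and its foot centre in the top view is (314,209) against (312,211) predicted for the seated pose. The beakers are unmoved.

```bash
python3 -c "
from rig import ticket
print(ticket.sign_off())"
```

```text
the job is handed in; nothing more can be done
None
```

The measuring cylinder is hanging upside down on the long peg (the left one), with its rim at the panel. I released it, moved the arm clear and handed the job in with the clock at about 12.9 s.

- **Insertion:** I gripped the tube at mid-length and slid it down the peg. The measured force stayed near zero until the tube touched the peg and panel. There the push rose to about 20 N. I eased it to about 9 N before opening the gripper.
- **Last checks:** In the final pictures the foot centre is at (314,209) in the top view and (340,170) in the side view. The seated pose predicts (312,211) and (340,167), a difference of about 3 pixels in each view.
- **Beakers and contact:** Both beakers look unmoved, and the contact force after the retreat was about zero.
- **Disagreement:** The tube touched the peg and panel about 4–5 mm farther in along the peg than I had worked out. I put this down to camera calibration error and the tube's position in the grip. No check failed.

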